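Shaker to speed six, then start

ROBOT

A 6-joint arm with a two-finger parallel gripper is mounted at the origin on a cart in front of the work surface, level with it; the furniture and walls round the work are solid. World frame = base frame: x ahead of the robot, y to its left, z up, the work surface at z = 0. Lengths are in m, angles in rad, forces in N, time in s.
With the tool pointing down it reaches from about 0.15 to 0.775 m from the base axis. Payload 6.1 kg.
Tool frame: the origin (TCP) lies on the centre line of the jaws, within the pads' length; the fingertips stand ahead of it and the grasp point (between the pads) lies 2 mm behind it (ctrl.tips_ahead is the z of the fingertips in the tool frame, in m); z points along the fingers, y is the line along which they close (so a half turn about z gives the same grasp; the last joint's range is limited). The gripper opens to 85 mm and grips with 20 to 120 N. Pads are 22 mm wide; open, the fingers measure 114 mm over their backs; the gripper's body (76 mm by 85 mm) begins 54 mm behind the grasp point. The pads swing forward as they close: fully open they stand 13 mm farther back than shut.
Start: joints at [1.259, 0.126, -0.04, 1.405, 0, 1.571], TCP at [0.161, 0.5, 0.219] pointing down, gripper open.
Joint ranges: [-2.72, 2.72], [-0.95, 1.95], [-1.27, 1.35], [-1.78, 2.02], [-1.46, 1.47], [-3.14, 3.14]. Speed limits (rad/s): [2.39, 2.39, 3.01, 3.14, 3.14, 3.14].

INTERFACE

Orientations are given as a unit quaternion [x, y, z, w].
In Python, from bench import ctrl gives the robot as it stands.
- The arm moves only by the shell command python3 -m inch 'ROWS'. ROWS is JSON, a list that holds one entry, the list of rows, each a list of 7 numbers: the opening, from 0 (shut) to 1 (fully open), then the shift along the tool's x, y, z in mm, then the turn, a rotation vector about the tool's x, y, z in degrees. In form: [[[gripper, x, y, z, rx, ry, rz], ...]]. A call has 1 to 20 rows; each row shifts and turns the commanded pose from where the row before left it, along the tool's axes as they then stand; what a row does not reach is not made up. A row lasts 1/8 s, in which the tool goes at most 62.5 mm and 10.7 degrees, less where a joint would pass 70% of its speed; a pose out of reach is approached as far as the arm can. A call with a gripper value outside its range is refused whole. The fingers move at their own pace and stop on an object; the grip force is fixed at half the most. Time passes only in rows, so rows that do not move let the fingers close. It gives the time, the measured TCP pose, the force, the opening and the grip force at its end, in the units of the state.
- ctrl.observe(): the state, without advancing time (a new reading comes with each control period).
- ctrl.grab_frame(name): name is "side" or "top"; returns the picture (384x512x3 uint8, red, green, blue); there is no depth.
- ctrl.camera_params(name): a dict with "fx", "fy", "cx", "cy" (pixels), "dist" ([k1, k2, p1, p2, k3] as OpenCV has them; the pictures are not rectified), "extrinsics" (4x4, takes a point from camera to world coordinates). Camera axes: x right, y up, looking along -z (the intrinsics and any distortion apply to the point x, -y, -z); pixel columns grow to the right and rows downward; lengths in m; the calibration is good to about 2 mm. A picture is of the moment at which its call begins. camera_params takes no time and is no camera call.
- ctrl.job_done(): hands the job in; it is judged then, once.
The state is a dict: "clock": time; "qpos": joint angles; "dq": joint speeds; "effort": joint torques, N m; "position": TCP position; "eef_rot": TCP orientation; "wrist_force": force on the tool from outside, world axes, zero at the start; "moment": the same for the moment, N m; "grip_width": opening from 0.0 (shut) to 1.0 (fully open); "grip_force": force on a finger pad.
Only numpy, scipy, OpenCV 4.12 (cv2) and the standard library are available. Lean on these libraries where they do the work, as an engineer would, in place of code of your own. Each camera call takes 0.05 s, during which the arm holds its last target. There are 200 camera calls.

TASK

Set the bench shaker to its sixth speed: with a fingertip, push the pointer of its speed selector clockwise (seen from above), click by click, to the sixth of its eight positions, counted from the slowest (the shortest stroke on the panel), and leave it resting in that click stop. Only then press the round start key all the way down and let it spring back. Push gently with the outside of the fingers: do not pinch the selector, and leave the petri dish on the shaker, the vial, the beaker and the tape roll where they are.

Things in the scene. Friction and masses are not known exactly. Their poses are not given: they have to be found in the camera images.
- shaker: bench shaker, a white box fixed to the worktop, 170 (its x) by 260 (its y) by 50 mm high, turned by up to 0.25 rad; origin: centre of the underside, x away from the robot at yaw 0. Flat top: control panel on the right half; on the left, centred at y = 75 mm, a platform (130 x 92 mm, top at 62.5 mm) with a petri dish
- dial_axis (a point): point on the selector's upright axis at the height of the panel, at (0, -55, 50) mm in the shaker's frame. Eight painted strokes on the panel, 47 to 60 mm from this axis and longer for higher speed, mark the positions
- dial (a joint): angle of the speed selector (rad), 0 = slowest, growing clockwise; 8 click positions 30 deg (0.5236 rad) apart, end stops at 0 and 3.665. It starts in (or sliding into) one of the first three; the sixth is 2.618. The pointer's direction is 105 deg counter-clockwise of the shaker's +x, minus this angle. Half-way between two positions it tips over and snaps to the middle of the next; this takes 2 to 6 N near the pointer's end
- pointer: the selector's black pointer knob: hub 29 mm in diameter on the axis and a bar 11 mm wide that reaches to 42 mm from the axis, both 4 to 23 mm above the panel, over a round skirt 42 mm in diameter, 5 mm high; a white line on the bar shows its direction. Origin on the axis at the panel's height, x along the pointer. Force on it over 25 N (pinching) is a fault
- pointer_tip (a point): point in the bar of the pointer, 40 mm from the axis, 14 mm above the panel
- start_key (a joint): travel of the start key (m): 0 released, 0.006 fully down; it springs back. About 1.5 N starts it and 5 N presses it fully down; it counts as pressed from 0.0045
- start_key_top (a point): centre of the top of the start key, a round grey button 24 mm in diameter in a black collar 40 mm in diameter and 12 mm high; its top stands 18 mm above the panel and moves straight down. It is at (-50, -100) mm in the shaker's frame, near the front right corner of the panel
- dish: petri dish with lid, 60 mm in diameter, 15 mm high, loose on the shaker's platform; origin at its underside; bystander
- vial: small screw vial, 22 mm in diameter, 50 mm high, loose on the worktop to the right of the shaker; origin at its underside; bystander
- beaker: small glass beaker, 46 mm in diameter, 53 mm high, loose on the worktop to the right of the shaker; origin at its underside; bystander
- tape_roll: roll of tape lying flat, 104 mm in diameter, 25 mm high, loose on the worktop to the left of the shaker; origin at its underside; bystander

How it is judged:
By the outcome, as a careful person would: the job done as asked, in the order asked, and still so for the second after the job is handed in, with the robot touching nothing.
It also fails if it takes over 48 s, if anything falls off the work surface, if the arm or the gripper's body presses on something with over 40 N, if the wrist force passes 120 N, or if a joint passes its speed limit or range.

## Working session

There is one attempt and no reset: what is moved stays moved. The work goes in short steps, Python scripts to look and compute and a shell command to move; the robot and the scene stay as the last step left them, time stands still between calls to the robot, and variables do not carry over. Pictures are saved under pics/ and viewed, at most 10 in all, crops included, and the job is handed in when it is done.

```bash
mkdir -p pics; ls
python3 - <<'E'
from bench import ctrl
import cv2,numpy as np
for n in("top","side"):
    im=ctrl.grab_frame(n); cv2.imwrite(f"pics/{n}0.png",im[:,:,::-1])
    p=ctrl.camera_params(n); print(n,{k:np.round(v,4).tolist() for k,v in p.items()})
a=[cv2.imread(f"pics/{n}0.png") for n in("top",)]
print(ctrl.observe(),ctrl.tips_ahead)
E
```

```text
pics
top {'fx': 491.7636, 'fy': 491.7636, 'cx': 249.5704, 'cy': 193.8161, 'dist': [-0.1787, 0.0, 0.0, 0.0, 0.0], 'extrinsics': [[-0.021, 0.9986, -0.0487, 0.4676], [-0.9995, -0.022, -0.0219, 0.1241], [-0.0229, 0.0482, 0.9986, 1.2447], [0.0, 0.0, 0.0, 1.0]]}
side {'fx': 498.7493, 'fy': 498.7493, 'cx': 255.8171, 'cy': 188.9831, 'dist': [-0.027, 0.0, 0.0, 0.0, 0.0], 'extrinsics': [[-0.9993, -0.0203, 0.0312, 0.5719], [0.0354, -0.7795, 0.6255, 0.7659], [0.0116, 0.6261, 0.7796, 0.8546], [0.0, 0.0, 0.0, 1.0]]}
{'clock': 0.1, 'qpos': array([ 1.25900779e+00,  1.26349124e-01, -4.04727256e-02,  1.40539733e+00,
        6.23578797e-06,  1.57081823e+00]), 'dq': array([ 0.00022468,  0.00021388,  0.00271301, -0.00034263, -0.00010934,
       -0.00031805]), 'effort': array([ 1.38858668e-04, -4.36907351e+01,  3.53603911e+01,  1.38058746e-02,
        1.37117863e-05,  4.54310850e-06]), 'position': array([0.16093513, 0.49933851, 0.2183066 ]), 'eef_rot': array([ 1.55274364e-01,  9.87871128e-01, -7.02316047e-04, -1.13530989e-04]), 'wrist_force': array([0.6108188 , 0.09645912, 0.49939979]), 'moment': array([-0.02431953, -0.01192059,  0.01461054]), 'grip_force': 0.0, 'grip_width': 0.9993658224528592} 0.017
```

View pics/top0.png

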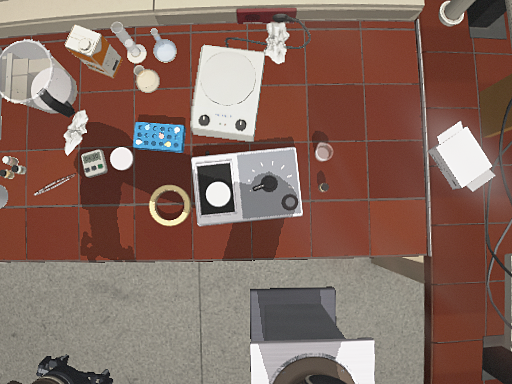

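View pics/side0.png

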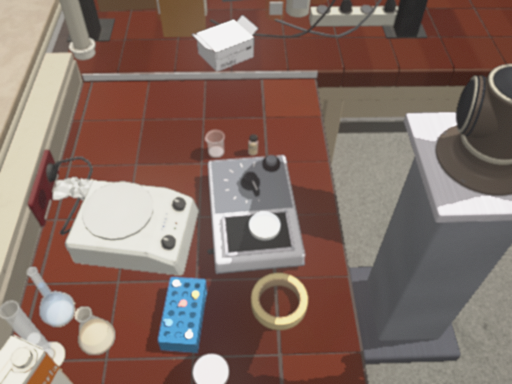

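The top view shows the shaker at pixels (192–302, 148–225), the black pointer near (268,184) pointing left, and the key at (290,202). The beaker is at (323,152), the vial at (323,188) and the tape at (170,205). The side view shows the same layout.

```bash
cat > h.py <<'E'
import cv2,numpy as np
from bench import ctrl
F=np.diag([1.,-1,-1])
def cam(n):
    p=ctrl.camera_params(n);K=np.array([[p["fx"],0,p["cx"]],[0,p["fy"],p["cy"]],[0,0,1]])
    return K,np.array(p["dist"],float),np.array(p["extrinsics"],float)
def ray(n,uv,z):
    K,d,E=cam(n); q=cv2.undistortPoints(np.array(uv,float).reshape(-1,1,2),K,d)[:,0]
    D=np.c_[q,np.ones(len(q))]@F@E[:3,:3].T; o=E[:3,3]
    return o+D*((z-o[2])/D[:,2])[:,None]
def proj(n,P):
    K,d,E=cam(n); R=F@E[:3,:3].T; t=-R@E[:3,3]
    return cv2.projectPoints(np.array(P,float).reshape(-1,1,3),cv2.Rodrigues(R)[0],t,K,d)[0][:,0]
E
python3 - <<'E'
from h import *
im=cv2.imread("pics/top0.png"); hsv=cv2.cvtColor(im,cv2.COLOR_BGR2HSV)
m=((hsv[...,1]<70)&(hsv[...,2]>90)).astype(np.uint8)*255
m[:142]=0;m[232:]=0;m[:,:188]=0;m[:,308:]=0
m=cv2.morphologyEx(m,cv2.MORPH_OPEN,np.ones((3,3)))
c=max(cv2.findContours(m,0,2)[0],key=cv2.contourArea)
h=cv2.convexHull(c)[:,0].astype(float)
W=ray("top",h,0.05)[:,:2]
r=cv2.minAreaRect((W*1000).astype(np.float32)); print(r,np.round(cv2.boxPoints(r)))
s=cv2.imread("pics/side0.png")
a=cv2.resize(im[140:235,185:335],None,fx=5,fy=5,interpolation=cv2.INTER_CUBIC)
cv2.imwrite("pics/c1.png",a)
b=cv2.resize(s[125:280,190:320],None,fx=3.8,fy=3.8,interpolation=cv2.INTER_CUBIC); cv2.imwrite("pics/c2.png",b)
E
```

```text
((545.1118774414062, 158.0852813720703), (171.3774871826172, 259.0278015136719), 4.4679274559021) [[450. 281.]
 [470.  22.]
 [641.  36.]
 [620. 294.]]
```

View pics/c1.png

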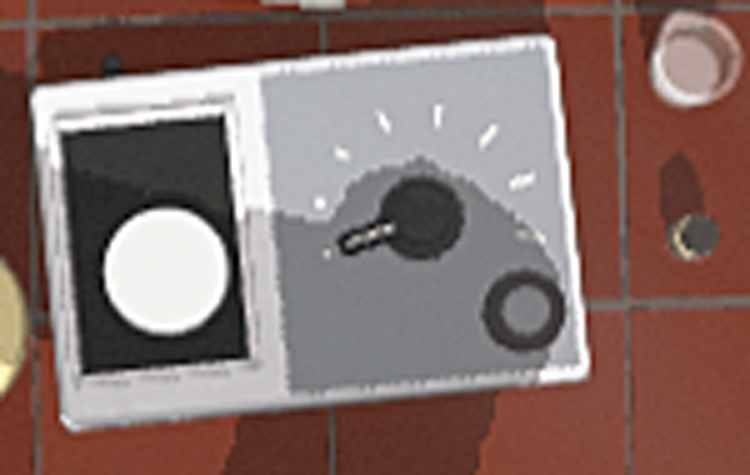

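View pics/c2.png

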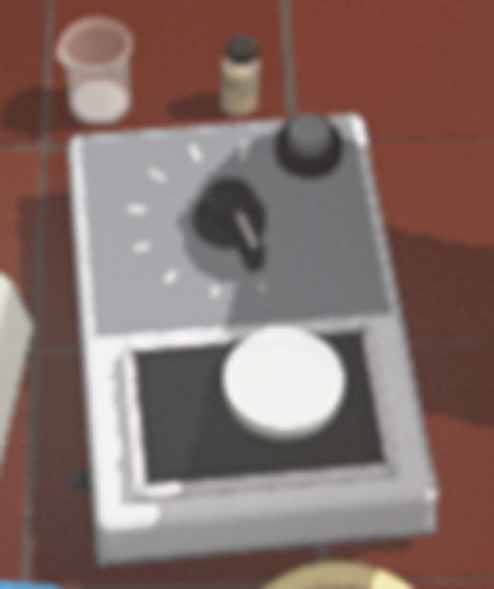

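```bash
cat >> h.py <<'E'
yaw=np.deg2rad(4.47);C=np.array([.5451,.1581])
Rz=lambda a:np.array([[np.cos(a),-np.sin(a)],[np.sin(a),np.cos(a)]])
S=lambda x,y:C+Rz(yaw)@[x,y]
from scipy.spatial.transform import Rotation as Ro
def goal(p,ang,z):  # world xy, desired tool-y angle (deg), tcp z -> tool-frame shift mm and rz deg
    o=ctrl.observe();R=Ro.from_quat(o["eef_rot"]).as_matrix()
    d=np.r_[p,z]-o["position"]
    cur=np.degrees(np.arctan2(R[1,1],R[0,1]))
    print("tool shift mm",np.round(R.T@d*1000,1),"rz",round(-((ang-cur+180)%360-180),1),"cur ytool",round(cur,1))
def fing(phi,r=.035,d=.020): # finger centre for pointer-frame angle phi(deg,world)
    a=np.deg2rad(phi);return S(0,-.055)+Rz(a)@[r,d]
E
python3 - <<'E'
from h import *
A=S(0,-.055);print("axis",A,"key",S(-.05,-.1))
px=lambda u,v:[u/5+185-.4,v/5+140-.4]
print("hub top ray",ray("top",[px(422,217)],.073),"key ray",ray("top",[px(523,310)],.068))
q=lambda u,v:[u/3.8+190-.4,v/3.8+125-.4]
print("side: key",ray("side",[q(305,135)],.068),"hub",ray("side",[q(228,207)],.073))
t=ray("top",[px(345,245)],.073)[0,:2]-A;print("pointer deg",np.degrees(np.arctan2(t[1],t[0])),np.hypot(*t), "pos1",105+4.47)
for u,v in [(327,253),(320,203),(342,154),(383,120),(437,115),(487,135),(521,180),(531,233)]:
    t=ray("top",[px(u,v)],.05)[0,:2]-A;print(round(np.degrees(np.arctan2(t[1],t[0]))-4.47,1),end=" ")
p=fing(124.5,d=.030);print(p);goal(p,214.5,.2)
E
```

```text
axis [0.54938654 0.10326729] key [0.5030458  0.05450732]
hub top ray [[0.54955553 0.10278589 0.073     ]] key ray [[0.50424087 0.05538219 0.068     ]]
side: key [[0.50791022 0.05704936 0.068     ]] hub [[0.55247542 0.11252681 0.073     ]]
pointer deg 108.73709972050358 0.038612376830560194 pos1 109.47
103.4 74.2 43.7 14.4 -14.8 -43.6 -73.7 -102.1 [0.50483854 0.11511952]
tool shift mm [-445.2 -260.2   18.7] rz -142.4 cur ytool 72.1
```

The checks agree to about 1–2 mm: box size, hub, key and all eight stroke angles. The dial is in position 1. Moving to hover behind the pointer with the gripper closing.

```bash
python3 -m inch '[[[0,-22,-13,1,0,0,0],[0,-40,-24,2,0,0,0],[0,-44,-26,2,0,0,0],[0,-44,-26,2,0,0,0],[0,-44,-26,2,0,0,0],[0,-44,-26,2,0,0,0],[0,-44,-26,2,0,0,0],[0,-44,-26,2,0,0,0],[0,-44,-26,2,0,0,0],[0,-40,-24,2,0,0,0],[0,-22,-13,0,0,0,0],[0,-11,-6,0,0,0,0]]]'
python3 -m inch '[[[0,0,0,0,0,0,-9.5],[0,0,0,0,0,0,-9.5],[0,0,0,0,0,0,-9.5],[0,0,0,0,0,0,-9.5],[0,0,0,0,0,0,-9.5],[0,0,0,0,0,0,-9.5],[0,0,0,0,0,0,-9.5],[0,0,0,0,0,0,-9.5],[0,0,0,0,0,0,-9.5],[0,0,0,0,0,0,-9.5],[0,0,0,0,0,0,-9.5],[0,0,0,0,0,0,-9.5],[0,0,0,0,0,0,-9.5],[0,0,0,0,0,0,-9.5],[0,0,0,0,0,0,-9.5],[0,0,0,0,0,0,0],[0,0,0,0,0,0,0]]]'
python3 - <<'E'
from h import *
goal(fing(124.5,d=.030),214.5,.075);o=ctrl.observe();print(ctrl.tips_ahead,o["qpos"],o["clock"])
E
```

```text
clock: 1.6
position: [0.5028, 0.1133, 0.1994]
eef_rot: [0.156, 0.988, -0.0, -0.001]
wrist_force: [0.0, 0.1, 0.1]
grip_width: -0.0
grip_force: 0.0
clock: 3.72
position: [0.5021, 0.1147, 0.2]
eef_rot: [0.885, -0.465, -0.0, 0.0]
wrist_force: [0.7, 0.2, 0.7]
grip_width: 0.002
grip_force: 0.0
tool shift mm [  1.3  -2.5 125. ] rz 0.0 cur ytool -145.5
0.017 [ 2.24637259e-01  1.07507696e-01 -1.01846896e-01  1.36155563e+00
  7.49103410e-05 -1.94858091e+00] 3.725
```

```bash
python3 -m inch '[[[0,1,-2,20,0,0,0],[0,0,0,35,0,0,0],[0,0,0,35,0,0,0],[0,0,0,20,0,0,0],[0,0,0,8,0,0,0],[0,0,0,0,0,0,0]]]'
python3 - <<'E'
from h import *
s=ctrl.grab_frame("side")[:,:,::-1]
cv2.imwrite("pics/s1.png",cv2.resize(s[90:280,190:390],None,fx=3,fy=3,interpolation=cv2.INTER_CUBIC))
goal(fing(124.5,d=.030),214.5,.075)
o=ctrl.observe();T=o["position"]-[0,0,.017];print((proj("side",[T])-[190,90])*3)
E
```

```text
clock: 4.47
position: [0.5044, 0.1148, 0.082]
eef_rot: [0.885, -0.465, -0.0, 0.0]
wrist_force: [0.3, -0.6, 0.3]
grip_width: 0.001
grip_force: 0.0
tool shift mm [-0.3 -0.1  7.7] rz 0.1 cur ytool -145.4
[[248.31982039 275.32019528]]
```

View pics/s1.png

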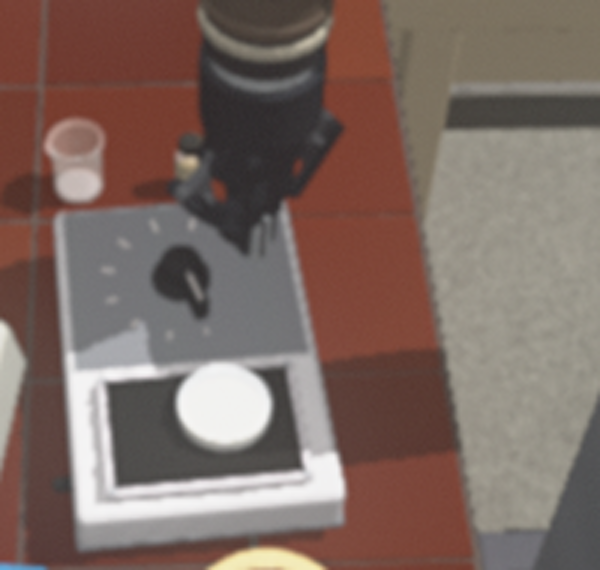

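The side crop shows the closed fingertips near crop (250,255), which looks about 20 px higher than my prediction of (248,275). The bar tip is at (203,312). I'll look closer with the contrast raised before going lower.

Run:
```python
from h import *
s=ctrl.grab_frame("side")[:,:,::-1]; t=ctrl.grab_frame("top")[:,:,::-1]
a=s[130:205,240:300].copy(); a=(255*(a/255.)**.45).astype(np.uint8)
a=cv2.resize(a,None,fx=7,fy=7,interpolation=cv2.INTER_CUBIC)
o=ctrl.observe();R=Ro.from_quat(o["eef_rot"]).as_matrix()
for sx in(-11,11):
  for sy in(-14.5,14.5):
    P=o["position"]+R@np.array([sx,sy,17])/1000
    u=(proj("side",[P])[0]-[240,130]+.5)*7; cv2.circle(a,tuple(int(v) for v in u),3,(0,0,255),-1)
b=t[170:225,235:310];b=(255*(b/255.)**.45).astype(np.uint8);b=cv2.resize(b,None,fx=4.9,fy=4.9,interpolation=cv2.INTER_CUBIC)
H=max(a.shape[0],b.shape[0]);cv2.imwrite("pics/s2.png",np.hstack([np.pad(x,((0,H-x.shape[0]),(0,0),(0,0))) for x in(a,b)]))
```

```text
(no output)
```

View pics/s2.png

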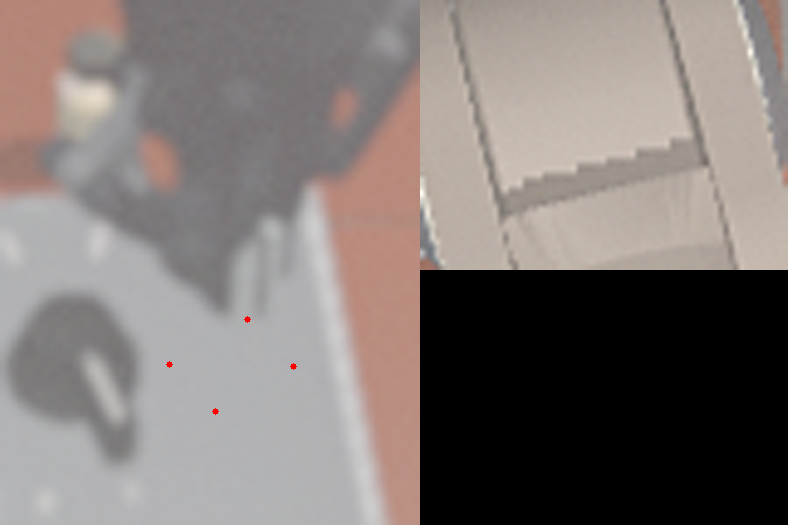

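In the zoomed view the pad strips end near (254,312), while the calibration puts the tip footprint at the red dots around (230,365). The tips therefore look higher than nominal. I'll lower in small steps and watch the force and the picture.

```bash
python3 -m inch '[[[0,0,0,3,0,0,0],[0,0,0,3,0,0,0],[0,0,0,2,0,0,0],[0,0,0,0,0,0,0]]]'
python3 - <<'E'
from h import *
s=ctrl.grab_frame("side")[:,:,::-1]
a=s[130:205,240:300].copy(); a=(255*(a/255.)**.45).astype(np.uint8)
a=cv2.resize(a,None,fx=7,fy=7,interpolation=cv2.INTER_NEAREST)
o=ctrl.observe();R=Ro.from_quat(o["eef_rot"]).as_matrix()
T=o["position"]
for P,c in [(T,(0,255,0)),(T+R@[0,0,.017],(0,0,255)),(np.r_[S(0,-.055),.073],(255,0,0)),(np.r_[S(-.05,-.1),.068],(255,0,0)),(np.r_[S(0,-.055)+.042*np.array([np.cos(1.91),np.sin(1.91)]),.073],(255,0,0))]:
    u=(proj("side",[P])[0]-[240,130]+.5)*7; print(u.round()); cv2.circle(a,tuple(int(v) for v in u),3,c,-1)
cv2.imwrite("pics/s3.png",a)
E
```

```text
clock: 5.12
position: [0.5044, 0.1147, 0.0738]
eef_rot: [0.886, -0.465, -0.0, 0.0]
wrist_force: [0.3, 0.0, 0.4]
grip_width: 0.001
grip_force: 0.0
[236. 347.]
[233. 384.]
[ 80. 323.]
[228. 208.]
[133. 427.]
```

View pics/s3.png

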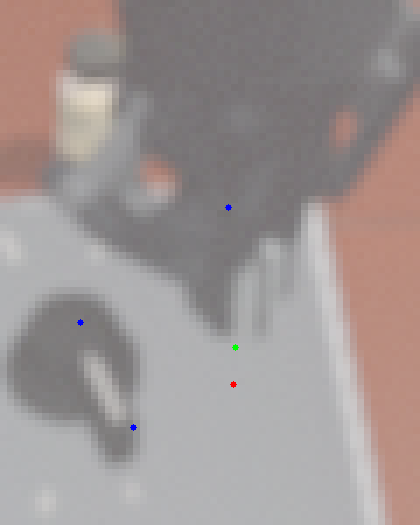

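The hub and bar in this picture sit a few pixels below their predicted spots (blue), while the fingertip ends near (228,330), above its prediction (red, 384). I'll check the side camera numerically against the strokes.

Run:
```python
from h import *
q=np.array([(262,287),(215,291),(171,277),(141,246),(136,209),(157,175),(195,153),(243,148)])/3.8+[190-.4,125-.4]
A=S(0,-.055)
M=[]
for k in range(8):
    a=yaw+np.deg2rad(105-30*k); M.append(np.r_[A+.052*np.array([np.cos(a),np.sin(a)]),.05])
d=q-proj("side",M); print(d.round(1)); 
print("ray side on panel - model mm",((ray("side",q,.05)-M)*1000).round(1))
ut=np.array([(327,253),(320,203),(342,154),(383,120),(437,115),(487,135),(521,180),(531,233)])/5+[185-.4,140-.4]
print("top",((ray("top",ut,.05)-M)*1000).round(1))
# triangulate
from scipy.optimize import least_squares
for i in (0,3,6):
    r=least_squares(lambda P:np.r_[proj("top",[P])[0]-ut[i],proj("side",[P])[0]-q[i]],M[i]);print(r.x.round(4),r.fun.round(1))
for z in (.02,): print("px per m z",(proj("side",[[.504,.115,.1]])-proj("side",[[.504,.115,.08]]))/.02)
# finger tip px observed
u=np.array([228,332])/7+[240,130]-.5
print("tip ray at z=.05,.06,.07,.09",*[ray("side",[u],z)[0].round(4) for z in(.05,.06,.08,.1)])
```

```text
[[-1.6 -1. ]
 [-0.8 -1.1]
 [-0.3 -0.5]
 [-0.7 -0.3]
 [-1.1 -0.1]
 [-1.  -0.2]
 [-1.3 -0.4]
 [-1.1 -0.8]]
ray side on panel - model mm [[ 3.2 -2.8  0. ]
 [ 1.6 -2.8  0. ]
 [ 0.7 -1.3  0. ]
 [ 1.5 -0.9 -0. ]
 [ 2.2 -0.3  0. ]
 [ 2.1 -0.6  0. ]
 [ 2.8 -1.3  0. ]
 [ 2.3 -2.3 -0. ]]
top [[ 2.6 -3.3  0. ]
 [ 0.2 -2.5  0. ]
 [-0.3 -2.1  0. ]
 [ 0.6 -0.3  0. ]
 [ 0.4  0.1  0. ]
 [ 1.6  0.3  0. ]
 [ 1.4 -0.5  0. ]
 [ 2.3 -2.6  0. ]]
[0.535  0.149  0.0492] [ 0.  -0.1  0.1  0. ]
[0.5995 0.1202 0.0506] [ 0.  -0.2  0.2  0. ]
[0.5689 0.0537 0.0507] [ 0.  -0.3  0.3  0. ]
px per m z [[  19.57478961 -322.12525021]]
tip ray at z=.05,.06,.07,.09 [0.5043 0.0886 0.05  ] [0.5052 0.097  0.06  ] [0.5068 0.1139 0.08  ] [0.5085 0.1307 0.1   ]
```

Run:
```python
from h import *
s=ctrl.grab_frame("side").astype(int)
print("cols",list(range(264,288,1)))
for r in range(166,196): print(r,s[r,264:288].sum(1)//3)
```

```text
cols [264, 265, 266, 267, 268, 269, 270, 271, 272, 273, 274, 275, 276, 277, 278, 279, 280, 281, 282, 283, 284, 285, 286, 287]
166 [ 54  53  55  52  54  50  51  49  48  49  52  60  69  88 110 112  95  85
 100 118 135 150 144 115]
167 [ 53  55  54  56  57  53  51  49  50  49  59  72  79  85  97 103  92  89
 103 114 132 153 149 122]
168 [ 59  57  55  57  55  52  49  50  50  60  75  89  93  86  94 102  89  88
 102 112 126 150 151 125]
169 [ 74  63  57  55  52  52  50  50  52  70  92 103 100  87  97 103  91  91
 104 111 123 142 148 127]
170 [ 96  82  68  54  52  52  48  52  57  77  99 110 100  87  97  99  89  96
 107 112 119 136 146 133]
171 [109  99  78  59  52  49  51  51  61  82 102 109  99  88  96  99  90  97
 109 113 117 134 148 141]
172 [115 108  87  64  51  50  50  51  61  84 104 110  97  86  96 101  99 104
 112 113 116 131 152 149]
173 [116 111  92  71  54  51  50  53  65  86 106 108  95  85  98 107 106 108
 113 113 113 127 148 150]
174 [114 113 102  86  70  56  52  52  64  86 106 108  94  84  98 112 113 113
 112 112 113 122 141 147]
175 [115 115 111 102  86  67  55  51  63  87 10
[... 1415 characters left out ...]
 117 117 116 116 116 115 114 114 115 116 115 117 115 115
 115 116 114 114 113 114]
190 [117 116 115 118 117 116 117 116 115 116 116 116 115 115 115 115 116 116
 116 114 116 115 115 114]
191 [116 117 116 117 117 117 117 117 116 116 115 117 116 115 115 115 116 115
 117 114 116 113 115 115]
192 [117 116 118 117 116 116 116 116 116 118 115 116 116 116 115 116 117 116
 117 115 115 116 114 114]
193 [117 116 117 118 117 116 117 116 116 116 117 116 115 116 115 117 117 115
 115 114 114 114 115 114]
194 [118 117 117 117 117 117 117 118 118 116 116 116 116 115 116 115 116 116
 117 116 116 116 117 114]
195 [117 117 117 117 118 118 117 118 117 117 115 118 117 117 115 115 117 115
 117 116 115 115 115 116]
```

```bash
python3 -m inch '[[[0,0,0,2,0,0,0],[0,0,0,2,0,0,0],[0,0,0,0,0,0,0]]]'; python3 -m inch '[[[0,0,0,1,0,0,0],[0,0,0,1,0,0,0],[0,0,0,0,0,0,0]]]';python3 -m inch '[[[0,0,0,1,0,0,0],[0,0,0,0,0,0,0]]]'; python3 -m inch '[[[0,0,0,1,0,0,0],[0,0,0,0,0,0,0]]]'
python3 - <<'E'
from h import *
t=ctrl.grab_frame("top")[:,:,::-1];s=ctrl.grab_frame("side")[:,:,::-1]
cv2.imwrite("pics/b.png",np.hstack([cv2.resize(t[130:390,180:350],None,fx=2.2,fy=2.2),cv2.resize(s[0:240,190:390],None,fx=2.1,fy=2.3833)])[:572])
E
```

```text
clock: 5.6
position: [0.5044, 0.1147, 0.0698]
eef_rot: [0.886, -0.465, -0.0, 0.0]
wrist_force: [-0.2, 0.2, 0.8]
grip_width: 0.001
grip_force: 0.0
clock: 5.98
position: [0.5045, 0.1147, 0.0679]
eef_rot: [0.886, -0.465, -0.0, 0.0]
wrist_force: [-0.2, -0.5, 0.1]
grip_width: 0.003
grip_force: 0.0
clock: 6.22
position: [0.5045, 0.1147, 0.0669]
eef_rot: [0.886, -0.465, -0.0, 0.0]
wrist_force: [-0.2, -0.1, 0.1]
grip_width: -0.001
grip_force: 0.0
clock: 6.48
position: [0.5045, 0.1147, 0.0659]
eef_rot: [0.886, -0.465, -0.0, 0.0]
wrist_force: [0.3, 0.0, -0.3]
grip_width: -0.0
grip_force: 0.0Traceback (most recent call last):
  File "<stdin>", line 3, in <module>
    return _nx.concatenate(arrs, 1, dtype=dtype, casting=casting)
           ~~~~~~~~~~~~~~~^^^^^^^^^^^^^^^^^^^^^^^^^^^^^^^^^^^^^^^
ValueError: all the input array dimensions except for the concatenation axis must match exactly, but along dimension 0, the array at index 0 has size 559 and the array at index 1 has size 572
```

Run:
```python
from h import *
t=ctrl.grab_frame("top")[:,:,::-1];s=ctrl.grab_frame("side")[:,:,::-1]
cv2.imwrite("pics/s_raw.png",s)
cv2.imwrite("pics/b.png",np.hstack([cv2.resize(t[130:390,180:350],(370,560)),cv2.resize(s[0:240,190:390],(420,560))]))
```

```text
(no output)
```

View pics/b.png

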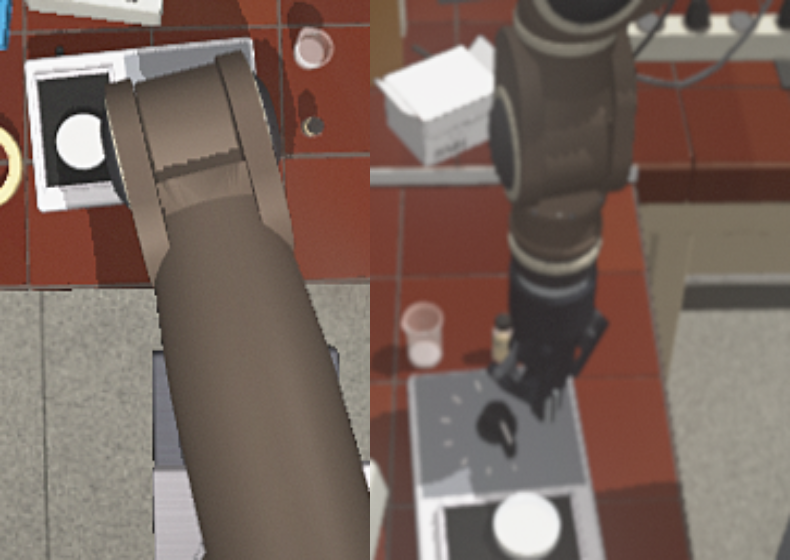

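No contact yet at nominal panel height. The picture shows the closed fingers still clear above the panel and away from the bar, so I'm continuing down gently, feeling for contact.

```bash
python3 -m inch '[[[0,0,0,2,0,0,0],[0,0,0,2,0,0,0],[0,0,0,0,0,0,0]]]'|egrep 'pos|wri'; python3 -m inch '[[[0,0,0,2,0,0,0],[0,0,0,2,0,0,0],[0,0,0,0,0,0,0]]]'|egrep 'pos|wri'
python3 - <<'E'
from h import *
s=ctrl.grab_frame("side").astype(int)
for r in range(174,194): print(r,s[r,264:286].sum(1)//3)
E
```

```text
position: [0.5043, 0.1147, 0.0617]
wrist_force: [-0.5, -0.1, 0.0]
position: [0.5044, 0.1147, 0.0578]
wrist_force: [-0.1, -0.7, 0.1]
174 [ 58  53  52  52  54  52  51  52  58  75  93 102  91  86  95  93  86  99
 110 114 112 122]
175 [ 78  67  59  54  51  51  52  53  62  84 102 106  92  86  94  91  86  99
 111 113 113 119]
176 [ 99  90  73  58  52  53  51  53  65  91 109 107  91  86  94  92  88 101
 113 113 112 118]
177 [114 104  85  62  52  51  51  51  68  93 109 109  91  87  96  95  97 106
 112 114 113 115]
178 [115 110  94  70  54  51  51  53  70  95 112 107  93  89 100 104 107 110
 113 113 113 115]
179 [116 113 103  85  68  55  52  56  69  96 111 108  93  92 105 111 114 113
 114 114 113 113]
180 [116 116 111 100  85  67  53  54  70  96 111 109  93  93 106 114 113 113
 115 113 112 114]
181 [115 117 115 111 101  81  65  59  73  97 111 107  93  95 108 114 116 114
 114 113 114 113]
182 [114 115 116 116 111  99  85  77  84 101 113 110  99 100 109 114 112 114
 115 114 114 113]
183 [116 115 117 115 115 111 102  97 101 106 113 111 107 108 112 116 114 115
 114 114 114 113]
184 [115 115 116 1
[... 231 characters left out ...]
5 116 115 116 115
 115 115 115 115]
187 [116 116 116 116 116 116 115 115 115 116 114 115 115 115 115 115 116 114
 113 114 114 113]
188 [116 116 116 116 117 117 116 117 116 117 115 116 115 115 115 115 116 114
 115 115 114 114]
189 [116 115 116 116 116 116 115 115 115 116 115 116 117 115 115 115 114 115
 115 115 115 116]
190 [116 117 116 117 117 116 117 115 115 115 116 115 114 116 116 115 115 116
 115 115 114 115]
191 [117 116 116 116 116 116 118 117 118 115 115 116 115 116 115 116 114 115
 115 114 116 114]
192 [116 117 117 116 116 117 116 115 117 116 115 116 115 116 115 116 114 116
 116 116 115 115]
193 [117 117 117 117 116 117 116 117 117 117 116 118 117 116 116 116 115 115
 115 115 115 115]
```

```bash
for i in 1; do python3 -m inch '[[[0,0,0,2,0,0,0],[0,0,0,2,0,0,0],[0,0,0,0,0,0,0]]]'|egrep 'pos|wri'; python3 -m inch '[[[0,0,0,2,0,0,0],[0,0,0,0,0,0,0]]]'|egrep 'pos|wri'; python3 -m inch '[[[0,0,0,2,0,0,0],[0,0,0,0,0,0,0]]]'|egrep 'pos|wri'; done
python3 - <<'E'
from h import *
s=ctrl.grab_frame("side").astype(int)
for r in range(180,194): print(r,s[r,264:284].sum(1)//3)
print(proj("side",[[.5044,.1147,.05]]))
E
```

```text
position: [0.5044, 0.1147, 0.0538]
wrist_force: [0.4, -0.3, 0.3]
position: [0.5044, 0.1147, 0.0518]
wrist_force: [-0.2, 0.1, 0.4]
position: [0.5044, 0.1147, 0.0498]
wrist_force: [-0.5, -0.1, -0.5]
180 [114 104  82  60  53  52  52  55  71  96 112 108  92  91 100 100 104 111
 113 113]
181 [115 111  93  72  59  53  51  57  73  96 112 109  92  92 104 107 111 113
 114 113]
182 [117 113 103  87  71  58  53  55  73  98 111 108  93  96 109 115 114 114
 113 114]
183 [116 114 111 102  85  68  57  55  73  99 110 105  92  97 111 116 114 112
 114 113]
184 [116 116 116 112 102  86  70  67  81 100 110 103  92 101 112 116 116 114
 115 115]
185 [116 116 117 117 113 103  92  89  95 106 112 108 101 106 113 115 114 116
 114 114]
186 [114 116 116 117 116 113 108 106 107 110 111 111 112 113 115 115 115 114
 115 113]
187 [117 116 117 117 116 115 115 115 113 114 113 113 115 116 115 114 114 115
 114 115]
188 [116 115 116 117 115 116 116 114 116 115 114 114 115 115 116 114 115 115
 114 114]
189 [117 115 117 117 116 116 117 116 116 115 116 115 115 114 115 114 117 114
 115 114]
190 [118 116 117 116 118 115 116 117 116 115 116 115 116 115 115 115 115 115
 115 115]
191 [116 117 117 117 115 116 117 116 116 116 116 116 116 116 116 115 114 116
 116 115]
192 [117 117 116 116 117 116 116 116 116 116 115 115 117 116 116 115 115 116
 115 115]
193 [117 118 116 117 117 116 117 116 115 116 116 115 117 116 116 117 114 116
 115 116]
[[272.72942858 186.51901523]]
```

Still no contact, and the picture puts the tips about 10 mm above the panel. That is a good height for the bar, so I'm going 3 mm lower and starting the sweep.

```bash
python3 -m inch '[[[0,0,0,2,0,0,0],[0,0,0,1,0,0,0],[0,0,0,0,0,0,0]]]'|egrep 'pos|wri'; python3 -m inch '[[[0,0,-3,0,0,0,0],[0,0,-4,0,0,0,0],[0,0,-3,0,0,0,0],[0,0,0,0,0,0,0]]]'|egrep 'pos|wri'; python3 -m inch '[[[0,-1,-1.86,0,0,0,3],[0,-1,-1.86,0,0,0,3],[0,-1,-1.86,0,0,0,3],[0,0,0,0,0,0,0]]]'|egrep 'pos|wri';  python3 -m inch '[[[0,-1,-1.86,0,0,0,3],[0,-1,-1.86,0,0,0,3],[0,0,0,0,0,0,0]]]'|egrep 'clock|pos|wri'
```

```text
position: [0.5044, 0.1147, 0.0468]
wrist_force: [-0.9, -1.2, -0.2]
position: [0.513, 0.1206, 0.047]
wrist_force: [-0.1, -1.0, 0.9]
position: [0.5159, 0.1259, 0.047]
wrist_force: [-0.6, -0.0, 0.0]
clock: 10.15
position: [0.5185, 0.1292, 0.047]
wrist_force: [0.1, 0.3, 0.1]
```

```bash
for i in 1; do python3 -m inch '[[[0,-1,-1.86,0,0,0,3],[0,-1,-1.86,0,0,0,3],[0,0,0,0,0,0,0]]]'|egrep 'pos|wri'; python3 -m inch '[[[0,-1,-1.86,0,0,0,3],[0,-1,-1.86,0,0,0,3],[0,0,0,0,0,0,0]]]'|egrep 'pos|wri'; python3 -m inch '[[[0,-1,-1.86,0,0,0,3],[0,-1,-1.86,0,0,0,3],[0,0,0,0,0,0,0]]]'|egrep 'pos|wri'; done
python3 - <<'E'
from h import *
s=ctrl.grab_frame("side")[:,:,::-1]
a=s[130:205,230:300].copy(); a=(255*(a/255.)**.45).astype(np.uint8)
cv2.imwrite("pics/s4.png",cv2.resize(a,None,fx=7,fy=7,interpolation=cv2.INTER_CUBIC))
E
```

```text
position: [0.5213, 0.1322, 0.0469]
wrist_force: [-0.8, -0.4, 0.8]
position: [0.5237, 0.1348, 0.0469]
wrist_force: [-3.4, -1.1, 1.8]
position: [0.5281, 0.1373, 0.0469]
wrist_force: [0.0, -0.6, 0.0]
```

View pics/s4.png

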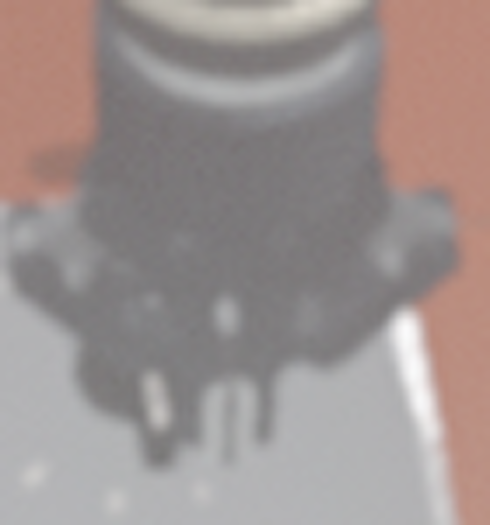

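The view shows the closed finger against the bar's near side, and the white line at (155,400) has turned toward the second stroke at (115,498). The force rose to 3.5 N and dropped, so one click happened. I'll make a numeric dial reader from the white line.

```bash
cat >> h.py <<'E'
def dial():
    s=ctrl.grab_frame("side").astype(int).min(2)
    A=S(0,-.055);best=[]
    for q in np.arange(-10,230,2):
        a=yaw+np.deg2rad(105-q);e=np.array([np.cos(a),np.sin(a)]);n=np.array([-e[1],e[0]])
        L=[]
        for off in(0,.0045,-.0045):
            uv=proj("side",[np.r_[A+r*e+off*n,.073] for r in np.arange(.016,.038,.002)])
            L.append(cv2.remap(s.astype(np.float32),uv[:,:1].astype(np.float32),uv[:,1:].astype(np.float32),1).mean())
        best.append((2*L[0]-L[1]-L[2],q,L[0]))
    best.sort(reverse=True);o=ctrl.observe();R=Ro.from_quat(o["eef_rot"]).as_matrix()
    print("dial est",[(int(b[1]),int(b[0])) for b in best[:4]],"finger phi-dial", round((109.47-(np.degrees(np.arctan2(R[1,1],R[0,1]))-90))%360,1),"clock",o["clock"],o["wrist_force"].round(1))
E
python3 - <<'E'
from h import *
dial()
E
```

```text
dial est [(18, 77), (16, 67), (20, 65), (14, 40)] finger phi-dial 17.7 clock 11.375 [-1.3 -0.5  0.9]
```

```bash
python3 -m inch '[[[0,0,0,0,0,0,0],[0,0,0,0,0,0,0]]]'|egrep 'wri'
python3 -c "from h import *;dial()"
python3 -m inch '[[[0,-1,-1.86,0,0,0,3],[0,-1,-1.86,0,0,0,3],[0,-1,-1.86,0,0,0,3],[0,-1,-1.86,0,0,0,3],[0,0,0,0,0,0,0]]]'|egrep 'pos|wri'
python3 -c "from h import *;dial()"
python3 -m inch '[[[0,-1,-1.86,0,0,0,3],[0,-1,-1.86,0,0,0,3],[0,-1,-1.86,0,0,0,3],[0,-1,-1.86,0,0,0,3],[0,0,0,0,0,0,0]]]'|egrep 'pos|wri'
python3 -c "from h import *;dial()"
```

```text
wrist_force: [-4.9, -1.0, 2.4]
dial est [(16, 77), (18, 71), (14, 62), (20, 46)] finger phi-dial 17.8 clock 11.675 [-5.  -2.3  2.7]
position: [0.5365, 0.1412, 0.0472]
wrist_force: [0.0, 0.0, 0.1]
dial est [(34, 85), (36, 76), (32, 70), (38, 50)] finger phi-dial 29.8 clock 12.35 [-0.5  0.1 -0.6]
position: [0.5432, 0.1433, 0.047]
wrist_force: [-5.1, 1.7, 2.7]
dial est [(40, 43), (42, 40), (22, 32), (38, 29)] finger phi-dial 41.7 clock 13.025 [-3.   1.2  2.6]
```

```bash
python3 -m inch '[[[0,-1,-1.86,0,0,0,3],[0,-1,-1.86,0,0,0,3],[0,-1,-1.86,0,0,0,3],[0,-1,-1.86,0,0,0,3],[0,-1,-1.86,0,0,0,3],[0,-1,-1.86,0,0,0,3],[0,0,0,0,0,0,0]]]'|egrep 'pos|wri'
python3 -c "from h import *;dial()"
python3 -m inch '[[[0,-1,-1.86,0,0,0,3],[0,-1,-1.86,0,0,0,3],[0,-1,-1.86,0,0,0,3],[0,-1,-1.86,0,0,0,3],[0,-1,-1.86,0,0,0,3],[0,-1,-1.86,0,0,0,3],[0,0,0,0,0,0,0]]]'|egrep 'pos|wri'
python3 -c "from h import *;dial()
goal(fing(109.47-77.5),0,.047)"
```

```text
position: [0.5572, 0.1424, 0.0471]
wrist_force: [0.1, 0.1, 0.2]
dial est [(52, 26), (54, 25), (56, 18), (50, 17)] finger phi-dial 59.7 clock 13.95 [-0.4  0.6 -0.1]
position: [0.5682, 0.1387, 0.0469]
wrist_force: [-1.3, 0.8, 0.8]
dial est [(208, 14), (210, 13), (206, 12), (-10, 11)] finger phi-dial 77.7 clock 14.875 [-2.   3.6  1.2]
tool shift mm [-0.4 -0.1 -0.1] rz 121.7 cur ytool 121.7
```

```bash
python3 -m inch '[[[0,-1,-1.86,0,0,0,3],[0,-1,-1.86,0,0,0,3],[0,0,0,0,0,0,0]]]'|egrep 'wri'
python3 -m inch '[[[0,-1,-1.86,0,0,0,3],[0,-1,-1.86,0,0,0,3],[0,-1,-1.86,0,0,0,3],[0,-1,-1.86,0,0,0,3],[0,-1,-1.86,0,0,0,3],[0,-1,-1.86,0,0,0,3],[0,0,0,0,0,0,0]]]'|egrep 'wri'
python3 -m inch '[[[0,-1,-1.86,0,0,0,3],[0,-1,-1.86,0,0,0,3],[0,0,0,0,0,0,0]]]'|egrep 'wri'
python3 -m inch '[[[0,-1,-1.86,0,0,0,3],[0,-1,-1.86,0,0,0,3],[0,0,0,0,0,0,0]]]'|egrep 'wri'
python3 -c "from h import *;dial()"
```

```text
wrist_force: [0.2, 0.3, 0.2]
wrist_force: [-1.2, 2.1, -0.3]
wrist_force: [-0.4, 0.2, -0.4]
wrist_force: [-0.3, 0.2, 0.4]
dial est [(114, 30), (210, 26), (112, 25), (212, 25)] finger phi-dial 113.7 clock 16.925 [-0.2  0.1  0.7]
```

```bash
python3 -m inch '[[[0,-1,-1.86,0,0,0,3],[0,-1,-1.86,0,0,0,3],[0,-1,-1.86,0,0,0,3],[0,-1,-1.86,0,0,0,3],[0,0,0,0,0,0,0]]]'|egrep 'wri'
python3 -m inch '[[[0,-1,-1.86,0,0,0,3],[0,-1,-1.86,0,0,0,3],[0,0,0,0,0,0,0]]]'|egrep 'wri'
python3 -c "from h import *;dial()"
python3 -m inch '[[[0,-1,-1.86,0,0,0,3],[0,0,0,0,0,0,0]]]'|egrep 'wri'
python3 -c "from h import *;dial()"
```

```text
wrist_force: [-0.7, 1.0, 0.2]
wrist_force: [0.5, 0.9, -0.7]
dial est [(210, 25), (212, 25), (130, 23), (132, 21)] finger phi-dial 131.7 clock 17.975 [-0.1  0.7 -0.1]
wrist_force: [0.5, -0.4, -0.1]
dial est [(212, 26), (210, 26), (136, 24), (138, 22)] finger phi-dial 134.7 clock 18.275 [-1.  -0.3 -0.4]
```

No resistance now at a finger angle of 134.7°. I'll back off, lift, and read the dial unoccluded.

```bash
python3 -m inch '[[[0,0,5,0,0,0,0],[0,0,7,0,0,0,0],[0,0,0,-20,0,0,0],[0,0,0,-35,0,0,0],[0,0,0,-35,0,0,0],[0,0,0,0,0,0,0]]]'|egrep 'clock|pos|wri'
python3 - <<'E'
from h import *
dial()
s=ctrl.grab_frame("side")[:,:,::-1]
a=s[125:205,215:305].copy(); a=(255*(a/255.)**.6).astype(np.uint8)
cv2.imwrite("pics/s5.png",cv2.resize(a,None,fx=7,fy=7,interpolation=cv2.INTER_CUBIC))
goal(S(-.05,-.1),65,.137)
E
```

```text
clock: 19.02
position: [0.5965, 0.1177, 0.1403]
wrist_force: [-0.2, -0.2, -1.1]
dial est [(144, 41), (146, 40), (142, 31), (148, 29)] finger phi-dial 134.8 clock 19.075 [ 0.2  0.5 -0. ]
tool shift mm [ 56.  -95.9  -0.2] rz -0.3 cur ytool 64.7
```

```bash
python3 -m inch '[[[0,8,-14,0,0,0,0],[0,16,-27,0,0,0,0],[0,16,-28,0,0,0,0],[0,12,-20,0,0,0,0],[0,4,-7,0,0,0,0],[0,0,0,0,0,0,0],[0,0,0,0,0,0,0]]]'|egrep 'clock|pos|wri'
python3 - <<'E'
from h import *
dial()
s=ctrl.grab_frame("side")[:,:,::-1]
a=s[125:205,215:305].copy(); a=(255*(a/255.)**.6).astype(np.uint8)
cv2.imwrite("pics/s5.png",cv2.resize(a,None,fx=7,fy=7,interpolation=cv2.INTER_CUBIC))
goal(S(-.05,-.1),65,.08)
E
```

```text
clock: 20.0
position: [0.5032, 0.0544, 0.1368]
wrist_force: [0.6, 0.4, 0.2]
dial est [(144, 39), (146, 38), (142, 29), (148, 28)] finger phi-dial 134.8 clock 20.05 [ 0.5  0.5 -0.3]
tool shift mm [ 0.2 -0.1 56.8] rz -0.3 cur ytool 64.7
```

View pics/s5.png

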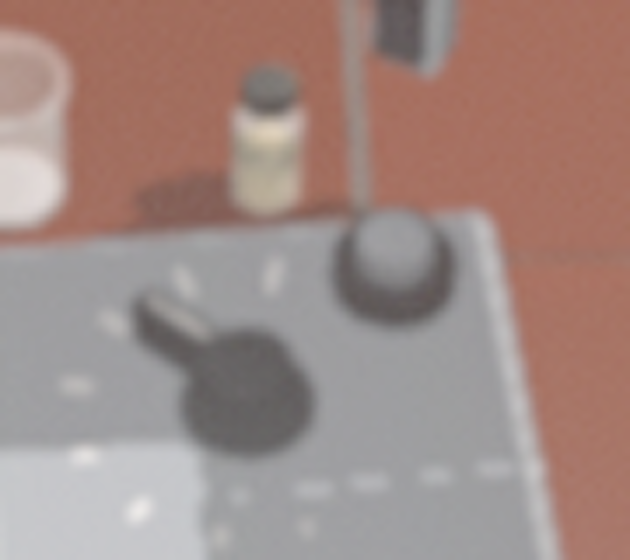

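The picture shows the pointer free of the hand, its end at (150,305) aimed at the sixth stroke, (115,322). The seventh stroke is at (185,280) and the fifth at (77,385). The dial reads about 145° twice, so it is settled in position 6. Now I'll come down on the key at (395,250).

```bash
python3 -m inch '[[[0,0,0,15,0,0,0],[0,0,0,20,0,0,0],[0,0,0,10,0,0,0],[0,0,0,0,0,0,0]]]'|egrep 'clock|pos|wri'; python3 -m inch '[[[0,0,0,3,0,0,0],[0,0,0,3,0,0,0],[0,0,0,3,0,0,0],[0,0,0,0,0,0,0]]]'|egrep 'pos|wri'; python3 -m inch '[[[0,0,0,3,0,0,0],[0,0,0,3,0,0,0],[0,0,0,0,0,0,0]]]'|egrep 'pos|wri';python3 -m inch '[[[0,0,0,2,0,0,0],[0,0,0,2,0,0,0],[0,0,0,0,0,0,0]]]'|egrep 'pos|wri'
```

```text
clock: 20.6
position: [0.502, 0.0542, 0.0908]
wrist_force: [-0.4, 0.5, -0.1]
position: [0.5027, 0.0541, 0.0829]
wrist_force: [-1.1, -0.2, -0.1]
position: [0.5025, 0.0541, 0.0766]
wrist_force: [-0.1, -1.6, 1.0]
position: [0.5026, 0.0541, 0.0728]
wrist_force: [0.4, 0.5, -1.2]
```

Run:
```python
from h import *
s=ctrl.grab_frame("side").astype(int).sum(2)//3
for r in range(138,168,1): print(r,s[r,260:284])
```

```text
138 [69 79 86 92 92 90 81 75 75 72 65 58 54 52 48 47 48 47 45 47 54 66 75 79]
139 [66 79 89 92 92 88 77 73 78 79 78 67 57 52 50 46 48 47 49 53 60 72 78 80]
140 [71 84 91 94 91 84 69 65 68 75 75 70 59 54 50 48 48 52 57 65 71 76 79 80]
141 [73 87 91 91 90 79 64 60 62 62 62 60 56 53 50 49 47 54 71 78 82 79 80 81]
142 [72 79 87 88 87 78 66 62 61 55 52 52 52 49 49 48 48 58 76 85 85 81 80 80]
143 [66 72 78 82 80 71 62 61 61 57 52 45 47 47 47 45 46 56 76 83 83 81 81 81]
144 [62 64 68 71 69 62 55 57 57 55 51 46 48 43 47 48 52 57 72 80 83 81 80 79]
145 [63 63 63 61 57 55 50 51 51 52 48 44 45 48 49 57 65 69 76 83 83 81 80 80]
146 [71 69 64 62 58 56 56 51 49 49 47 46 45 45 56 74 87 87 85 85 83 79 81 80]
147 [ 78  74  72  68  72  75  75  67  52  46  46  46  45  48  62  88 102  97
  89  85  83  82  80  82]
148 [ 76  76  76  77  82  92  91  80  61  47  48  46  45  48  68  95 108 101
  91  85  82  80  82  80]
149 [ 76  78  76  79  83  96 100  86  66  49  49  47  42  47  70  98 108 100
  89  87  81  80  80  81]
150 [ 76  76  77  78  84  97 100  84  65  50  51  50  48  50  71 100 108  97
  89  87  82
[... 1064 characters left out ...]
  49  62  83  98 107 112 113 113 114 110 109  98  81  60
  47  63  89 107 117 136]
162 [115 105  79  56  48  59  75  89  98 102 106 107 106 103  99  88  73  55
  47  58  85 104 115 131]
163 [113 101  77  56  47  54  68  80  87  95  98  99  96  95  91  79  65  50
  47  59  85 103 112 127]
164 [113 100  76  55  47  52  59  69  80  83  88  91  89  87  79  70  56  47
  47  62  91 107 111 122]
165 [113 105  81  56  48  46  50  58  65  72  75  77  78  74  66  57  50  46
  46  64  93 110 112 120]
166 [114 106  87  61  49  47  49  49  54  57  60  62  61  57  50  49  47  43
  48  69  96 111 112 118]
167 [115 111  93  69  54  44  47  49  47  48  49  49  52  49  48  47  44  45
  56  78 101 111 112 118]
```

The fingertip ends at row 155 and the key's top is centred near row 159, so about 10–12 mm remains.

```bash
python3 -m inch '[[[0,0,0,3,0,0,0],[0,0,0,3,0,0,0],[0,0,0,0,0,0,0]]]'|egrep 'pos|wri'; python3 -m inch '[[[0,0,0,2,0,0,0],[0,0,0,0,0,0,0]]]'|egrep 'pos|wri';python3 -m inch '[[[0,0,0,2,0,0,0],[0,0,0,0,0,0,0]]]'|egrep 'pos|wri';python3 -m inch '[[[0,0,0,2,0,0,0],[0,0,0,0,0,0,0]]]'|egrep 'pos|wri'
```

```text
position: [0.5025, 0.0541, 0.0666]
wrist_force: [-0.1, -0.2, 0.2]
position: [0.5027, 0.0541, 0.0649]
wrist_force: [-0.4, -0.1, 0.4]
position: [0.5027, 0.0541, 0.0628]
wrist_force: [0.7, -0.1, 0.6]
position: [0.5026, 0.0542, 0.0608]
wrist_force: [0.3, -0.3, 0.7]
```

```bash
for i in 1; do python3 -m inch '[[[0,0,0,2,0,0,0],[0,0,0,0,0,0,0]]]'|egrep 'pos|wri';python3 -m inch '[[[0,0,0,2,0,0,0],[0,0,0,0,0,0,0]]]'|egrep 'pos|wri'; python3 -m inch '[[[0,0,0,2,0,0,0],[0,0,0,0,0,0,0]]]'|egrep 'clock|pos|wri';done
```

```text
position: [0.5029, 0.0542, 0.0591]
wrist_force: [-0.4, -1.1, 1.5]
position: [0.5029, 0.0542, 0.0571]
wrist_force: [0.6, -0.1, 3.1]
clock: 23.78
position: [0.5029, 0.0542, 0.0551]
wrist_force: [-0.7, 0.6, 4.4]
```

```bash
python3 -m inch '[[[0,0,0,1,0,0,0],[0,0,0,0,0,0,0]]]'|egrep 'pos|wri';python3 -m inch '[[[0,0,0,1,0,0,0],[0,0,0,0,0,0,0]]]'|egrep 'pos|wri'; python3 -m inch '[[[0,0,0,0.5,0,0,0],[0,0,0,0,0,0,0]]]'|egrep 'clock|pos|wri'
```

```text
position: [0.5029, 0.0542, 0.0541]
wrist_force: [0.5, -0.2, 5.7]
position: [0.503, 0.0542, 0.0537]
wrist_force: [-2.0, -0.3, 9.4]
clock: 24.52
position: [0.503, 0.0542, 0.0536]
wrist_force: [-3.7, -0.8, 12.6]
```

The key has bottomed: the force rose to 12.6 N with no further travel. Releasing, retreating upward and checking the dial again.

```bash
python3 -m inch '[[[0,0,0,-2,0,0,0],[0,0,0,-4,0,0,0],[0,0,0,-10,0,0,0],[0,0,0,-25,0,0,0],[0,0,0,-40,0,0,0],[0,0,0,-20,0,0,0],[0,0,0,0,0,0,0],[0,0,0,0,0,0,0]]]'|egrep 'clock|pos|wri'
python3 - <<'E'
from h import *
dial()
old=cv2.imread("pics/side0.png").astype(int);s=ctrl.grab_frame("side")[:,:,::-1].astype(int)
def cen(im,c,r,lo):  # bystander blob centroids before/after
    g=im[r[0]:r[1],c[0]:c[1]];m=lo(g);y,x=np.nonzero(m);return np.round([x.mean()+c[0],y.mean()+r[0],m.sum()],1)
for n,c,r,f in [("vial",(245,263),(134,156),lambda g:(g[...,1]>g[...,2]*.75)&(g[...,2]>110)),("beaker",(203,228),(128,160),lambda g:g[...,0]>90),("dish",(246,284),(208,243),lambda g:g.min(2)>190),("tape",(248,312),(270,332),lambda g:(g[...,2]-g[...,0]>40)&(g[...,1]>140))]:
    print(n,cen(old,c,r,f),cen(s,c,r,f))
print("key patch",[int(x[156:165,268:276].mean()) for x in(old,s)])
E
```

```text
clock: 25.52
position: [0.5022, 0.0541, 0.1524]
wrist_force: [-0.5, -0.7, -0.2]
dial est [(144, 39), (146, 38), (142, 29), (148, 28)] finger phi-dial 134.8 clock 25.575 [-0.3  0.7 -1.2]
vial [252.5 147.4 131. ] [252.5 147.6 136. ]
beaker [215.3 143.4 470. ] [215.2 143.  457. ]
dish [263.8 223.8 671. ] [263.8 223.9 670. ]
tape [ 281.8  300.6 1054. ] [ 279.3  299.4 1249. ]
key patch [106, 105]
```

```bash
python3 -c "
from bench import ctrl
print(ctrl.job_done())"
```

```text
the job is handed in; nothing more can be done
None
```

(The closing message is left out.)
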